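Hang the pencil caddy on the peg with the drop keeper

ROBOT

A 7-joint arm with a two-finger parallel gripper is mounted at the origin on the work surface. World frame = base frame: x ahead of the robot, y to its left, z up, the work surface at z = 0. Lengths are in m, angles in degrees, forces in N, time in s.
With the tool pointing down it reaches from about 0.425 to 0.875 m from the base axis. Payload 4.7 kg.
Tool frame: the origin (TCP) lies on the centre line of the jaws, within the pads' length; the fingertips stand 19 mm ahead of it and the grasp point (between the pads) is the TCP; z points along the fingers, y is the line along which they close (so a half turn about z gives the same grasp; the last joint's range is limited). The gripper opens to 87 mm and grips with 3 to 60 N. Pads are 19 mm wide; open, the fingers measure 117 mm over their backs; the gripper's body (75 mm by 190 mm) begins 51 mm behind the grasp point.
Start: joints at [64.062, 18.392, -4.016, 83.108, 1.295, 78.541, -3.26], TCP at [0.293, -0.58, 0.242] pointing down, gripper open.
Joint ranges: [-163.93, 163.93], [-17.29, 119.83], [-79.2, 71.16], [3.27, 140.29], [-89.18, 269.18], [5.43, 117.66], [-154.24, 154.24]. Speed limits (degrees/s): [147.25, 147.25, 180, 180, 180, 180, 180].

INTERFACE

Orientations are given as [roll, pitch, yaw] about the fixed x, y, z axes, in that order (R = Rz(yaw) Ry(pitch) Rx(roll)).
In Python, from cell import env, imaging gives the robot as it stands.
- The arm moves only by the shell command python3 -m crank 'ROWS' [OPENING] [FORCE]. ROWS is JSON, a list of rows, each an object of numbers: "x", "y", "z": the shift along the tool's x, y, z in m; "turn": the turn about the tool's z in rad. In form: [{"x": .., "y": .., "z": .., "turn": ..}, ...]. A call has 1 to 12 rows; each row is the pose to reach, as a shift and turn from the pose commanded when the call began, along the tool's axes at that moment; what a row does not reach only later rows make up. A row lasts 1/8 s, in which the tool goes at most 62.5 mm and 10.7 degrees, less where a joint would pass 70% of its speed; a pose out of reach is approached as far as the arm can. A call with a gripper value outside its range is refused whole. OPENING is the finger opening in m, from 0 to 0.087, set as the call begins (- or left out, the last holds). The fingers move at their own pace and stop on an object; FORCE is the grip in N (left out, the last holds). Time passes only in rows, so rows that repeat a pose let the fingers close. It gives the time, the measured TCP pose, the force, the opening and the grip force at its end, in the units of the state.
- env.get_obs(): the state, without advancing time (a new reading comes with each control period).
- imaging.read_camera(name): name is "scene" or "side" or "wrist"; returns the picture (400x640x3 uint8, red, green, blue); there is no depth.
- imaging.get_calibration(name): a dict with "camera_matrix" (3x3 intrinsics, pixels), "position" and "attitude" of the camera in the world. Camera axes: x right, y up, looking along -z (the intrinsics and any distortion apply to the point x, -y, -z); pixel columns grow to the right and rows downward; lengths in m; the calibration is good to about 2 mm. A picture is of the moment at which its call begins: read the wrist's pose just before it. get_calibration takes no time and is no camera call; for the wrist camera it gives the pose at the moment of the call.
- env.sign_off(): hands the job in; it is judged then, once.
The state is a dict: "time_s": time; "qpos": joint angles; "joint_velocities": joint speeds; "effort": joint torques, N m; "tool_pos": TCP position; "tool_rot": TCP orientation; "force": force on the tool from outside, world axes, zero at the start; "wrist_torque": the same for the moment, N m; "grip_width": finger opening in m; "grasp_force": force on a finger pad.
Only numpy, scipy, OpenCV 4.12 (cv2) and the standard library are available. Lean on these libraries where they do the work, as an engineer would, in place of code of your own. Each camera call takes 0.05 s, during which the arm holds its last target. There are 200 camera calls.

TASK

Hang the pencil caddy that has the flat upright panel on the stand's peg that has the drop keeper: push the eye in its panel onto the peg, lifting the keeper on the way, until the keeper has fallen shut behind the panel and the caddy hangs from the peg by itself, square to it. Keep the caddy upright all the while, and leave the other caddy, the one with the round carrying bar, where it stands.

Things in the scene. Friction and masses are not known exactly. Their poses are not given: they have to be found in the camera images.
- caddy: Plywood caddy, 0.26 kg: tray 170 (x) by 76 (y) mm, walls 45 high, pencils 81 high; along x a flat upright panel 10 thick, 170 long, top at z = 140. In its middle an eye: x = -22 to 22, z = 86 to 126; the bar over it hangs on the peg. Origin: centre of underside, z up. Ends alike: hangs either way round. Pinch across the panel at its top edge about x = -60 or 60: the keeper rises over the middle.
- stand: Fixed steel stand, base 130 (x) by 160 (y) by 10 mm, origin centre of underside, z up. Post 25 square, 260 high, at y = -60. Level round peg 12 thick at x = 0 from the post (face y = -47.5) to y = 47.5, top at z = 190. The caddy goes on from +y, panel along x; hung, its origin is at y = -8 to 28 (best 10), z = 64. The plain hook on the post's -y side (z = 150) has no keeper: not wanted.
- keeper (a joint): Drop keeper over the peg, aluminium, 60 g, 30 mm wide: 0 shut, grows lifting to 0.8 rad, falls shut by itself. Stand frame: pivot along x at y = -39, z = 185; arm 38 above the peg's top; leg at y = 35 to 40 down to 1 above the peg; tongue from its foot up and out at 40 degrees to y = 85, z = 232. A bar held 12 over the peg and pushed in -y under the tongue lifts it (0.3 rad, under 5 N).
- bar_caddy: The other caddy, which stays: plywood tray 170 (x) by 90 (y) mm with 105 mm high gable ends and a round wooden carrying bar 16 mm thick between them along x at z = 92. Origin: centre of its underside.
Mind the look-alikes: they are no part of the job. What is shaped like the caddy but pink or purple is not meant.

How it is judged (in metres and radians):
At the end, for the whole second after the job is handed in: The caddy hangs still from the peg by its eye: underside 64 mm (+-10) over the table, its middle at y = -22 to 34 and x = -30 to 30 mm in the stand's frame, leaning less than 15 degrees, panel square to the peg within 17 degrees, keeper shut (below 0.06 rad) on the panel's outer side (y of caddy in the frame of stand between -0.022 and 0.034 m and x of caddy in the frame of stand between -0.03 and 0.03 m and z of caddy in the frame of stand between 0.054 and 0.074 m and value of joint keeper below 0.06 rad and angle between caddy's own z axis and vertical below 0.26 rad and angle between the x axis of caddy and the x axis of stand, either way round below 0.3 rad and linear speed of caddy below 0.03 m/s); the robot touches nothing.
It fails at once if the caddy is tipped more than 35 degrees (angle between caddy's own z axis and vertical above 0.61 rad).
It fails at once if the other caddy is moved more than 40 mm (distance of bar_caddy from where it was at the start of the episode above 0.04 m).
It also fails if it takes over 40 s, if anything falls off the work surface, if the arm or the gripper's body presses on something with over 40 N, if the wrist force passes 120 N, or if a joint passes its speed limit or range.

## Working session

There is one attempt and no reset: what is moved stays moved. The work goes in short steps, Python scripts to look and compute and a shell command to move; the robot and the scene stay as the last step left them, time stands still between calls to the robot, and variables do not carry over. Pictures are saved under pics/ and viewed, at most 10 in all, crops included, and the job is handed in when it is done.

```bash
mkdir -p pics; ls
cat > h.py <<'E'
import numpy as np, cv2
from cell import env, imaging
def snap(n,f):
    im=imaging.read_camera(n); cv2.imwrite('pics/'+f,im[:,:,::-1]); return im
E
python3 - <<'E'
from h import *
for n in ['scene','side']:
    print(n,imaging.get_calibration(n)); snap(n,n+'0.png')
print(imaging.get_calibration('wrist'));print(env.get_obs())
E
```

```text
pics
scene {'camera_matrix': array([[404.40172113,   0.        , 323.46828306],
       [  0.        , 404.40172113, 204.6303644 ],
       [  0.        ,   0.        ,   1.        ]]), 'position': array([1.08532226, 0.50932308, 1.14250239]), 'attitude': array([ 37.68125368,  -0.53729082, 123.12579412])}
side {'camera_matrix': array([[428.5148287 ,   0.        , 319.23723475],
       [  0.        , 428.5148287 , 196.23165838],
       [  0.        ,   0.        ,   1.        ]]), 'position': array([-0.07177802,  0.88292586,  0.91258863]), 'attitude': array([  49.03340208,   -0.30016729, -146.2035154 ])}
{'camera_matrix': array([[319.00310574,   0.        , 320.05439803],
       [  0.        , 319.00310574, 192.14966848],
       [  0.        ,   0.        ,   1.        ]]), 'position': array([ 0.35672257, -0.5466323 ,  0.38240691]), 'attitude': array([-15.31664698,   0.09052356, -63.32001205])}
{'time_s': 0.1, 'qpos': array([64.06396716, 18.43455123, -4.01368411, 83.16818124,  1.29607971,
       78.5412191 , -3.2588803 ]), 'joint_velocities': array([-0.04587446, -0.25113164, -0.00374811, -0.14081289,  0.02414303,
        0.01351051,  0.0570655 ]), 'effort': array([ 1.43049579e-04, -4.92569876e+01, -4.05533854e-01, -3.13400745e+01,
       -6.42759749e-02,  3.94937466e-02,  6.55022362e-06]), 'tool_pos': array([ 0.292226  , -0.58008447,  0.24057122]), 'tool_rot': array([-1.79901333e+02,  7.13816201e-03,  2.67452215e+01]), 'force': array([ 0.0518764 , -0.36781243, -0.7541731 ]), 'wrist_torque': array([0.04187769, 0.01179782, 0.03543574]), 'grasp_force': 0.0, 'grip_width': 0.08710775960787337}
```

View pics/scene0.png

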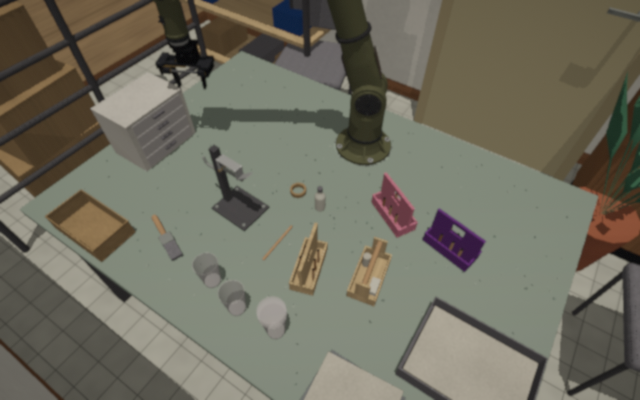

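View pics/side0.png

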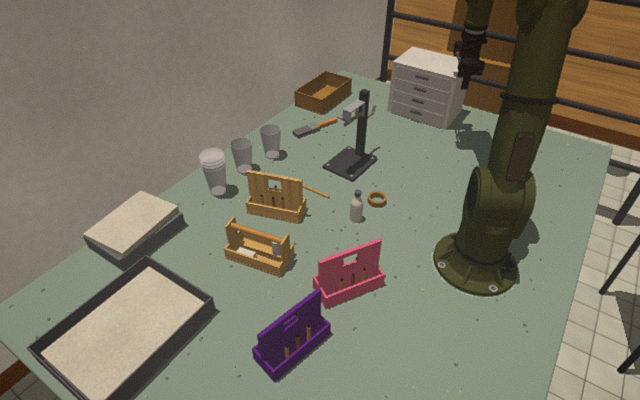

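Panel caddy candidates:
- Plywood panel caddy: scene (309,260), side (276,197). This is my choice.
- Bar caddy: scene (370,270), side (258,247).
- Pink: scene (393,205), side (349,272).
- Purple: scene (453,240), side (292,335).

The stand is at scene (238,190), side (352,145). Next I'll check the choice in a close crop.

Run:
```python
from h import *
a=cv2.imread('pics/scene0.png');b=cv2.imread('pics/side0.png')
c=lambda im,x,y:cv2.resize(im[y:y+75,x:x+100],(400,300),interpolation=cv2.INTER_CUBIC)
cv2.imwrite('pics/crop0.png',np.vstack([np.hstack([c(a,265,220),c(a,190,145)]),np.hstack([c(b,230,155),c(b,305,85)])]))
```

```text
(no output)
```

View pics/crop0.png

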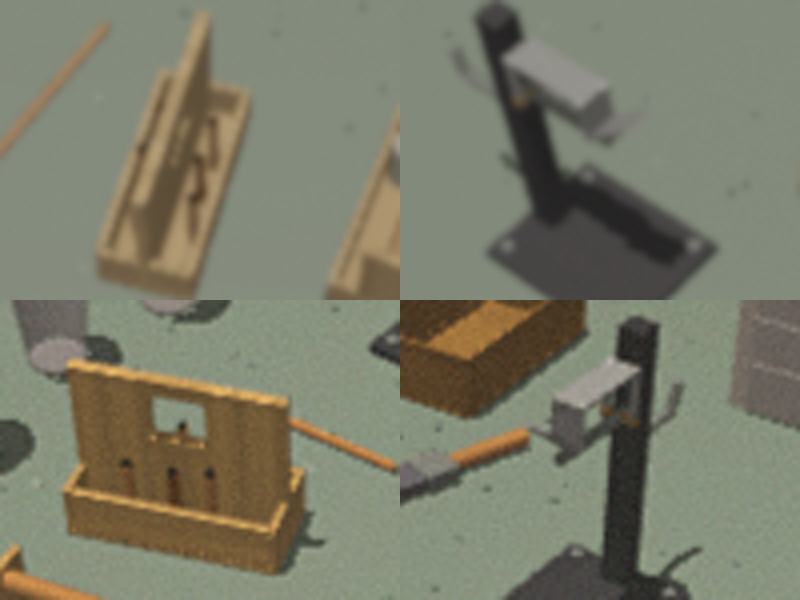

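```bash
cat >> h.py <<'E'
from scipy.spatial.transform import Rotation as R
def ray(cal,p):
    K=cal['camera_matrix'];d=np.linalg.solve(K,[p[0],p[1],1]);d=d*[1,-1,-1]
    d=R.from_euler('xyz',cal['attitude'],degrees=True).apply(d);return np.array(cal['position']),d/np.linalg.norm(d)
def plane(cal,p,z):
    o,d=ray(cal,p);return o+d*(z-o[2])/d[2]
def tri(obs):
    A=0;b=0;rs=[ray(c,p) for c,p in obs]
    for o,d in rs:
        P=np.eye(3)-np.outer(d,d);A=A+P;b=b+P@o
    x=np.linalg.solve(A,b);return x.round(4),[round(float(np.linalg.norm(np.cross(x-o,d))),4) for o,d in rs]
def proj(cal,X):
    v=R.from_euler('xyz',cal['attitude'],degrees=True).inv().apply(np.asarray(X)-cal['position'])*[1,-1,-1]
    q=v@np.array(cal['camera_matrix']).T;return q[...,:2]/q[...,2:]
E
python3 - <<'E'
from h import *
S=imaging.get_calibration('scene');D=imaging.get_calibration('side')
for n,s,d in [('near',(301.5,271),(247.5,171)),('far',(316.2,223.5),(302.3,180.7)),('post',(214.2,148),(364.5,90.5))]:
    print(n,tri([(S,s),(D,d)]),plane(S,s,.26 if n=='post' else .14),plane(D,d,.26 if n=='post' else .14))
for p in [(211.75,207),(269.25,206.75),(236.75,186.25)]:print(plane(S,p,.01))
E
```

```text
near (array([0.6587, 0.1677, 0.1389]), [0.0025, 0.0025]) [0.66056498 0.17049381 0.14      ] [0.65778971 0.16561358 0.14      ]
far (array([0.5005, 0.1114, 0.1363]), [0.0023, 0.0023]) [0.50420212 0.11511246 0.14      ] [0.49783851 0.11200982 0.14      ]
post (array([ 0.5116, -0.2572,  0.2615]), [0.0009, 0.0009]) [ 0.5113363 -0.2573264  0.26     ] [ 0.51319177 -0.26152596  0.26      ]
[ 0.57250558 -0.28104498  0.01      ]
[ 0.46025774 -0.11368964  0.01      ]
[ 0.45107292 -0.27063212  0.01      ]
```

Choice confirmed: it is plywood with a panel, an eye and pencils. Panel top triangulates to z≈0.137–0.139 and its length to 0.168, both matching the text. The stand's post top comes out at z=0.2615, with yaw ≈ -4°.

```bash
python3 -m crank '[{"z":-0.06},{"z":-0.12},{"x":0.03,"y":-0.02,"z":-0.15},{"x":0.077,"y":-0.057,"z":-0.15},{"x":0.124,"y":-0.094,"z":-0.15},{"x":0.171,"y":-0.131,"z":-0.15},{"x":0.218,"y":-0.168,"z":-0.15},{"x":0.265,"y":-0.205,"z":-0.15},{"x":0.312,"y":-0.242,"z":-0.15},{"x":0.359,"y":-0.279,"z":-0.15},{"x":0.406,"y":-0.316,"z":-0.15},{"x":0.453,"y":-0.353,"z":-0.15}]' 0.05 40
python3 -m crank '[{"x":0.047,"y":-0.037},{"x":0.094,"y":-0.074,"turn":0.03},{"x":0.141,"y":-0.111,"turn":0.06,"z":0.02},{"x":0.192,"y":-0.152,"turn":0.1,"z":0.04},{"x":0.192,"y":-0.152,"turn":0.125,"z":0.05},{"x":0.192,"y":-0.152,"turn":0.125,"z":0.05},{"x":0.192,"y":-0.152,"turn":0.125,"z":0.05},{"x":0.192,"y":-0.152,"turn":0.125,"z":0.05}]'
python3 - <<'E'
from h import *
import json
c=imaging.get_calibration('wrist'); snap('wrist','w1.png'); np.save('w1.npy',c,allow_pickle=True)
print(c['position'],c['attitude'])
E
```

```text
[ 0.35672257 -0.5466323   0.38240691] [-15.31664698   0.09052356 -63.32001205]invalid input
invalid input
```

View pics/w1.png

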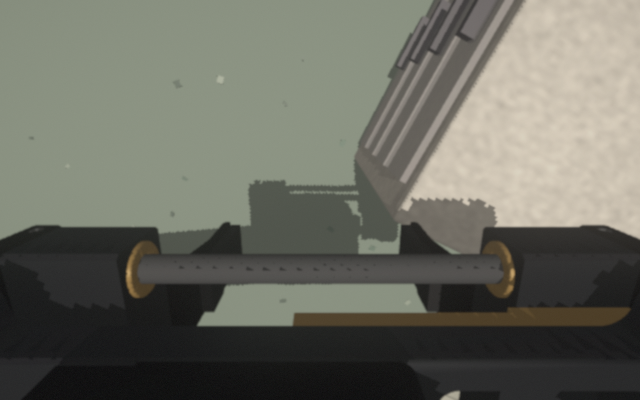

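The picture shows the gripper's shadow and the drawer cabinet close on its right (from column 400). The arm did not move: the rows were refused, probably because every row needs all four keys.

```bash
python3 -m crank '[{"x":0,"y":0,"z":-0.06,"turn":0},{"x":0,"y":0,"z":-0.12,"turn":0},{"x":0.03,"y":-0.02,"z":-0.15,"turn":0},{"x":0.077,"y":-0.057,"z":-0.15,"turn":0},{"x":0.124,"y":-0.094,"z":-0.15,"turn":0},{"x":0.171,"y":-0.131,"z":-0.15,"turn":0},{"x":0.218,"y":-0.168,"z":-0.15,"turn":0},{"x":0.265,"y":-0.205,"z":-0.15,"turn":0},{"x":0.312,"y":-0.242,"z":-0.15,"turn":0},{"x":0.359,"y":-0.279,"z":-0.15,"turn":0},{"x":0.406,"y":-0.316,"z":-0.15,"turn":0},{"x":0.453,"y":-0.353,"z":-0.15,"turn":0}]' 0.05 40
```

```text
time_s: 1.65
tool_pos: [0.5385, -0.0597, 0.3914]
tool_rot: [180.0, 0.0, 26.7]
force: [0.1, -1.3, 0.6]
grip_width: 0.0499
grasp_force: 0.0
```

```bash
python3 -m crank '[{"x":0.047,"y":-0.037,"z":0,"turn":0},{"x":0.094,"y":-0.074,"z":0,"turn":0.03},{"x":0.141,"y":-0.111,"turn":0.06,"z":0.02},{"x":0.191,"y":-0.152,"turn":0.1,"z":0.04},{"x":0.191,"y":-0.152,"turn":0.125,"z":0.05},{"x":0.191,"y":-0.152,"turn":0.125,"z":0.05},{"x":0.191,"y":-0.152,"turn":0.125,"z":0.05}]'
python3 - <<'E'
from h import *
c=imaging.get_calibration('wrist'); snap('wrist','w2.png'); np.save('w2.npy',c,allow_pickle=True)
print(c['position'],c['attitude'])
print(proj(c,np.array([[.6587,.1677,.139],[.5005,.1114,.1363]])))
E
```

```text
time_s: 2.52
tool_pos: [0.6407, 0.1581, 0.3424]
tool_rot: [179.9, -0.0, 19.4]
force: [0.1, 0.5, 0.1]
grip_width: 0.0497
grasp_force: 0.0
[0.70845533 0.18349047 0.48435257] [-15.26341219  -0.10525005 -70.63292725]
[[317.99706011 154.83352657]
 [318.76596547 289.94890928]]
```

View pics/w2.png

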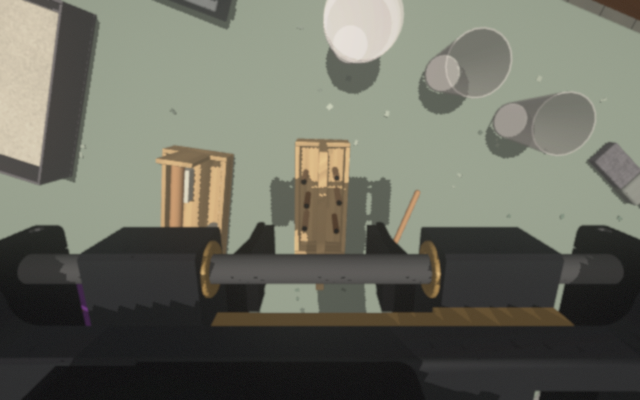

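The wrist view shows the panel between the open fingers, running near-vertical at column ~322, with its far end at row ~152. I'll zoom in to refine.

Run:
```python
from h import *
a=cv2.imread('pics/w2.png')[130:300,280:360]
cv2.imwrite('pics/w2c.png',cv2.resize(cv2.convertScaleAbs(a,alpha=1.4),None,fx=3.5,fy=3.5,interpolation=cv2.INTER_CUBIC))
```

```text
(no output)
```

View pics/w2c.png

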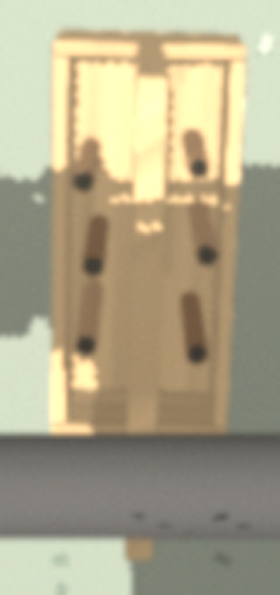

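Run:
```python
from h import *
c=np.load('w2.npy',allow_pickle=True).item()
a=plane(c,(322.9,151.4),.139);b=plane(c,(319.7,289.4),.139);m=(a+b)/2;d=a-b
yaw=np.arctan2(d[1],d[0]);print(a,b,m,np.linalg.norm(d),np.degrees(yaw))
S=imaging.get_calibration('scene');D=imaging.get_calibration('side')
print(tri([(S,(301.5,271)),(D,(247.5,171)),(c,(322.9,151.4))]),tri([(S,(316.2,223.5)),(D,(302.3,180.7)),(c,(319.7,289.4))]))
g=m+.064*np.array([np.cos(yaw),np.sin(yaw),0]);o=env.get_obs();y=np.radians(o['tool_rot'][2])
e=g-o['tool_pos'];print(g,'tool dx',e[0]*np.cos(y)+e[1]*np.sin(y),'dy',e[0]*np.sin(y)-e[1]*np.cos(y),'turn',y-yaw)
print('bar caddy',plane(S,(370,270),.05))
```

```text
[0.66399228 0.16391794 0.139     ] [0.50320836 0.11113151 0.139     ] [0.58360032 0.13752473 0.139     ] 0.16922729545360599 18.17535472485744
(array([0.6609, 0.1656, 0.1371]), [0.0042, 0.0024, 0.0034]) (array([0.5008, 0.1108, 0.1358]), [0.0025, 0.0023, 0.0006])
[0.64440712 0.15748801 0.139     ] tool dx 0.003226277618432792 dy 0.0017534406462062922 turn 0.021617929369043665
bar caddy [0.50507831 0.3117579  0.05      ]
```

```bash
python3 -m crank '[{"x":0.002,"y":0.002,"z":0.05,"turn":0.02},{"x":0.002,"y":0.002,"z":0.11,"turn":0.02},{"x":0.002,"y":0.002,"z":0.16,"turn":0.02},{"x":0.002,"y":0.002,"z":0.2,"turn":0.02},{"x":0.002,"y":0.002,"z":0.214,"turn":0.02},{"x":0.002,"y":0.002,"z":0.214,"turn":0.02},{"x":0.002,"y":0.002,"z":0.214,"turn":0.02}]' 0.05 50
python3 -m crank '[{"x":0,"y":0,"z":0,"turn":0},{"x":0,"y":0,"z":0,"turn":0},{"x":0,"y":0,"z":0,"turn":0},{"x":0,"y":0,"z":0,"turn":0}]' 0 55
```

```text
time_s: 3.45
tool_pos: [0.6444, 0.1593, 0.1302]
tool_rot: [180.0, -0.2, 18.4]
force: [0.4, 0.6, -0.1]
grip_width: 0.0497
grasp_force: 0.0
time_s: 3.95
tool_pos: [0.6429, 0.1591, 0.1276]
tool_rot: [180.0, 0.0, 18.4]
force: [0.4, -0.4, 0.2]
grip_width: 0.0179
grasp_force: 0.0
```

```bash
python3 -m crank '[{"x":0,"y":0,"z":0,"turn":0},{"x":0,"y":0,"z":0,"turn":0},{"x":0,"y":0,"z":0,"turn":0}]' 0 55
python3 -m crank '[{"x":0,"y":0,"z":-0.01,"turn":0},{"x":0,"y":0,"z":-0.03,"turn":0},{"x":0,"y":0,"z":-0.06,"turn":0},{"x":0,"y":0,"z":-0.09,"turn":0},{"x":0,"y":0,"z":-0.12,"turn":0},{"x":0,"y":0,"z":-0.12,"turn":0},{"x":0,"y":0,"z":-0.12,"turn":0}]'
python3 - <<'E'
from h import *
S=imaging.get_calibration('scene');D=imaging.get_calibration('side')
print(plane(S,(320,200),.03))
a=snap('scene','s1.png');b=snap('side','d1.png')
c=lambda im,x,y:cv2.resize(im[y:y+100,x:x+100,::-1],(400,400),interpolation=cv2.INTER_CUBIC)
cv2.imwrite('pics/crop1.png',np.hstack([c(a,255,190),c(b,225,110)]))
E
```

```text
time_s: 4.32
tool_pos: [0.6427, 0.1591, 0.1271]
tool_rot: [-180.0, 0.0, 18.4]
force: [-0.2, -0.2, -2.0]
grip_width: 0.0098
grasp_force: 54.9
time_s: 5.2
tool_pos: [0.6425, 0.159, 0.247]
tool_rot: [180.0, 0.0, 18.4]
force: [-0.3, -0.2, -1.6]
grip_width: 0.0095
grasp_force: 54.9
[0.349522   0.02712263 0.03      ]
```

View pics/crop1.png

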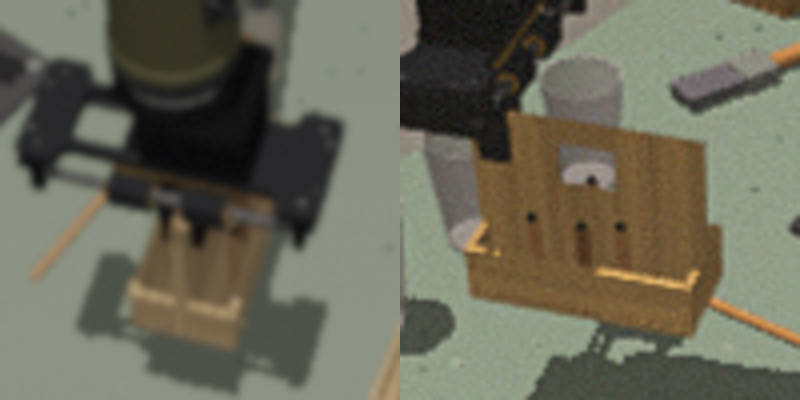

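The caddy is held level, 120 mm up. Before approaching I'll refine the stand's pose from the clear first pictures.

Run:
```python
from h import *
a=cv2.imread('pics/scene0.png');b=cv2.imread('pics/side0.png')
D=imaging.get_calibration('side');print('expect right panel end',proj(D,np.array([.502,.111,.259])))
c=lambda im,x,y:cv2.resize(im[y:y+100,x:x+66],(396,600),interpolation=cv2.INTER_CUBIC)
cv2.imwrite('pics/crop2.png',np.hstack([c(a,206,142),c(b,320,83)]))
```

```text
expect right panel end [300.34518655 145.53526508]
```

View pics/crop2.png

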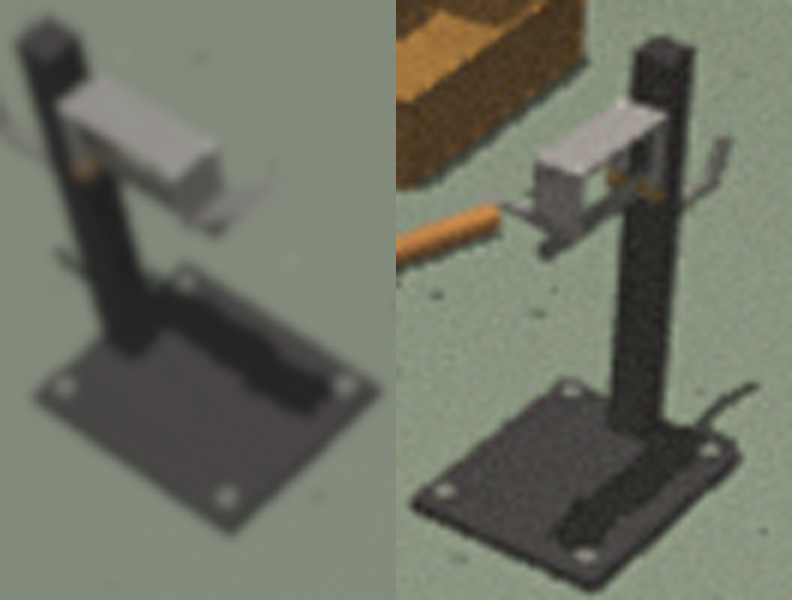

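Run:
```python
from h import *
from scipy.optimize import least_squares
S=imaging.get_calibration('scene');D=imaging.get_calibration('side')
M=np.array([[65,-80,10],[-65,80,10],[-65,-80,10],[65,80,10],[0,-60,260]])/1e3
s=np.array([[38,395],[378,388],[185,263],[232,532],[50,38]])/6+[206,142]
d=np.array([[740-0,455]]*5,float)
d=np.array([[567,380],[592,586],[740,455],[414,500],[664,48]])/6+[320-66,83]
T=lambda p:R.from_euler('z',p[2]).apply(M)+[p[0],p[1],0]
for w in [(1,0),(0,1),(1,1)]:
    f=lambda p:np.r_[w[0]*(proj(S,T(p))-s).ravel(),w[1]*(proj(D,T(p))-d).ravel()]
    r=least_squares(f,[.516,-.2,-.07]);print(r.x[:2],np.degrees(r.x[2]),abs(r.fun).max())
P=lambda v:(R.from_euler('z',r.x[2]).apply(v)+[r.x[0],r.x[1],0])
print('peg tip side',(proj(D,P(np.array([0,.0475,.184])))-[254,83])*6)
print('peg tip tri',tri([(S,np.array([222,230])/6+[206,142]),(D,np.array([548,252])/6+[254,83])]),P(np.array([0,.0475,.184])))
```

```text
[ 0.51698348 -0.19597018] -3.640740357294512 1.185818232343479
[ 0.51276133 -0.19694538] -3.801436651168746 0.9371705925706806
[ 0.51478539 -0.19720226] -3.7048786924697032 1.3676582431534712
peg tip side [542.35023176 254.10700826]
peg tip tri (array([ 0.5173, -0.153 ,  0.1826]), [0.0014, 0.0014]) [ 0.51785471 -0.14980153  0.184     ]
```

Level is confirmed: the panel end is within 1 px of the expected position. The stand is at (0.515, -0.197), yaw -3.7°, and its peg tip triangulates to z=0.183, as it should. Now to the approach, 140 mm out along the peg axis.

```bash
python3 -m crank '[{"x":-0.012,"y":0.02,"z":0,"turn":0.03},{"x":-0.032,"y":0.05,"z":0,"turn":0.1},{"x":-0.055,"y":0.085,"z":0,"turn":0.18},{"x":-0.075,"y":0.12,"z":0.01,"turn":0.26},{"x":-0.095,"y":0.15,"z":0.02,"turn":0.33},{"x":-0.112,"y":0.178,"z":0.03,"turn":0.37},{"x":-0.119,"y":0.189,"z":0.04,"turn":0.386},{"x":-0.121,"y":0.192,"z":0.044,"turn":0.386},{"x":-0.121,"y":0.192,"z":0.044,"turn":0.386},{"x":-0.121,"y":0.192,"z":0.044,"turn":0.386}]'
python3 - <<'E'
from h import *
o=env.get_obs();p=o['tool_pos'];y=np.radians(o['tool_rot'][2])
c=p[:2]-.064*np.array([np.cos(y),np.sin(y)]);print('caddy in stand',R.from_euler('z',3.7,degrees=True).apply([c[0]-.515,c[1]+.197,p[2]-.127]))
E
```

```text
time_s: 6.55
tool_pos: [0.5893, -0.0595, 0.204]
tool_rot: [-180.0, -0.0, -3.5]
force: [-0.2, 0.8, -1.7]
grip_width: 0.0097
grasp_force: 54.9
caddy in stand [0.00131317 0.14185275 0.07699941]
```

```bash
python3 -m crank '[{"x":-0.001,"y":0.015,"z":0.001,"turn":0.003},{"x":-0.001,"y":0.035,"z":0.001,"turn":0.003},{"x":-0.001,"y":0.05,"z":0.001,"turn":0.003},{"x":-0.001,"y":0.06,"z":0.001,"turn":0.003},{"x":-0.001,"y":0.07,"z":0.001,"turn":0.003},{"x":-0.001,"y":0.08,"z":0.001,"turn":0.003},{"x":-0.001,"y":0.08,"z":0.001,"turn":0.003}]'
python3 -m crank '[{"x":0,"y":0.008,"z":0,"turn":0},{"x":0,"y":0.016,"z":0,"turn":0},{"x":0,"y":0.024,"z":0,"turn":0},{"x":0,"y":0.032,"z":0,"turn":0},{"x":0,"y":0.04,"z":0,"turn":0},{"x":0,"y":0.048,"z":0,"turn":0},{"x":0,"y":0.052,"z":0,"turn":0},{"x":0,"y":0.052,"z":0,"turn":0},{"x":0,"y":0.052,"z":0,"turn":0},{"x":0,"y":0.052,"z":0,"turn":0}]'
python3 - <<'E'
from h import *
a=snap('scene','s2.png');b=snap('side','d2.png')
c=lambda im,x,y:cv2.resize(im[y:y+120,x:x+100,::-1],(400,480),interpolation=cv2.INTER_CUBIC)
cv2.imwrite('pics/crop3.png',np.hstack([c(a,190,130),c(b,300,75)]))
E
```

```text
time_s: 7.42
tool_pos: [0.5825, -0.1422, 0.2024]
tool_rot: [180.0, 0.0, -3.9]
force: [-0.2, 0.8, -2.8]
grip_width: 0.0094
grasp_force: 54.9
time_s: 8.68
tool_pos: [0.5791, -0.1931, 0.2025]
tool_rot: [180.0, 0.0, -3.9]
force: [0.4, -0.1, -1.6]
grip_width: 0.0095
grasp_force: 54.9
```

View pics/crop3.png

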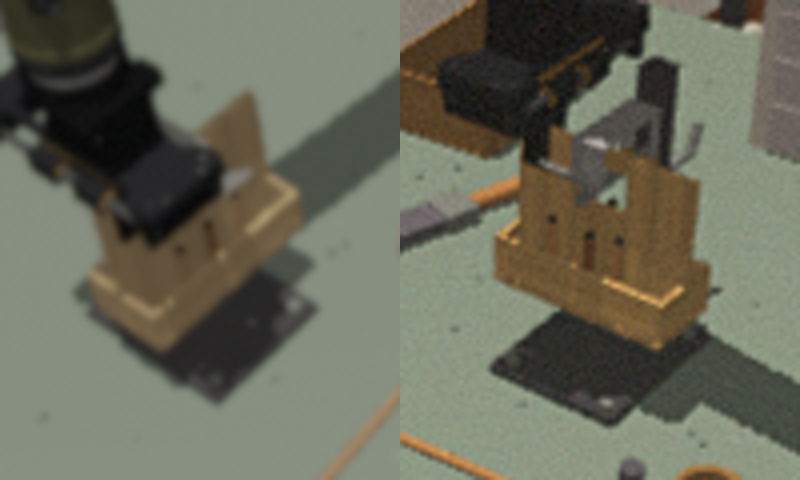

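The side view shows the panel past the keeper leg, which hangs in front of it and shut at crop (600,160). The eye is on the peg and the caddy is level. Next: lower by 13 mm, open, and withdraw upward.

```bash
python3 -m crank '[{"x":0,"y":0,"z":0.005,"turn":0},{"x":0,"y":0,"z":0.009,"turn":0},{"x":0,"y":0,"z":0.0115,"turn":0},{"x":0,"y":0,"z":0.0115,"turn":0},{"x":0,"y":0,"z":0.0115,"turn":0},{"x":0,"y":0,"z":0.0115,"turn":0}]'
```

```text
time_s: 9.52
tool_pos: [0.5793, -0.193, 0.191]
tool_rot: [180.0, -0.0, -3.8]
force: [0.4, -0.3, -1.5]
grip_width: 0.0096
grasp_force: 54.9
```

```bash
python3 -m crank '[{"x":0,"y":0,"z":0.001,"turn":0},{"x":0,"y":0,"z":0.002,"turn":0},{"x":0,"y":0,"z":0.002,"turn":0},{"x":0,"y":0,"z":0.002,"turn":0}]'
```

```text
time_s: 10.02
tool_pos: [0.5793, -0.193, 0.1903]
tool_rot: [180.0, -0.0, -3.9]
force: [-2.1, 0.0, 4.9]
grip_width: 0.0094
grasp_force: 54.9
```

The caddy is bearing on the peg. Release.

```bash
python3 -m crank '[{"x":0,"y":0,"z":-0.001,"turn":0},{"x":0,"y":0,"z":-0.001,"turn":0},{"x":0,"y":0,"z":-0.001,"turn":0},{"x":0,"y":0,"z":-0.001,"turn":0},{"x":0,"y":0,"z":-0.001,"turn":0},{"x":0,"y":0,"z":-0.001,"turn":0}]' 0.036
python3 -m crank '[{"x":0,"y":0,"z":-0.01,"turn":0},{"x":0,"y":0,"z":-0.03,"turn":0},{"x":0,"y":0,"z":-0.06,"turn":0},{"x":0,"y":0,"z":-0.11,"turn":0},{"x":0,"y":0,"z":-0.16,"turn":0},{"x":0.03,"y":-0.03,"z":-0.2,"turn":0},{"x":0.07,"y":-0.06,"z":-0.2,"turn":0},{"x":0.1,"y":-0.08,"z":-0.2,"turn":0},{"x":0.1,"y":-0.08,"z":-0.2,"turn":0},{"x":0.1,"y":-0.08,"z":-0.2,"turn":0}]'
python3 - <<'E'
from h import *
a=snap('scene','s3.png');b=snap('side','d3.png')
c=lambda im,x,y:cv2.resize(im[y:y+120,x:x+100,::-1],(400,480),interpolation=cv2.INTER_CUBIC)
cv2.imwrite('pics/crop4.png',np.hstack([c(a,190,130),c(b,300,75)]))
E
```

```text
time_s: 10.78
tool_pos: [0.5792, -0.193, 0.19]
tool_rot: [180.0, 0.0, -3.8]
force: [0.1, -0.2, 0.3]
grip_width: 0.036
grasp_force: 0.0
time_s: 12.02
tool_pos: [0.684, -0.1205, 0.3911]
tool_rot: [180.0, -0.0, -3.9]
force: [-0.8, -1.5, 0.8]
grip_width: 0.036
grasp_force: 0.0
```

View pics/crop4.png

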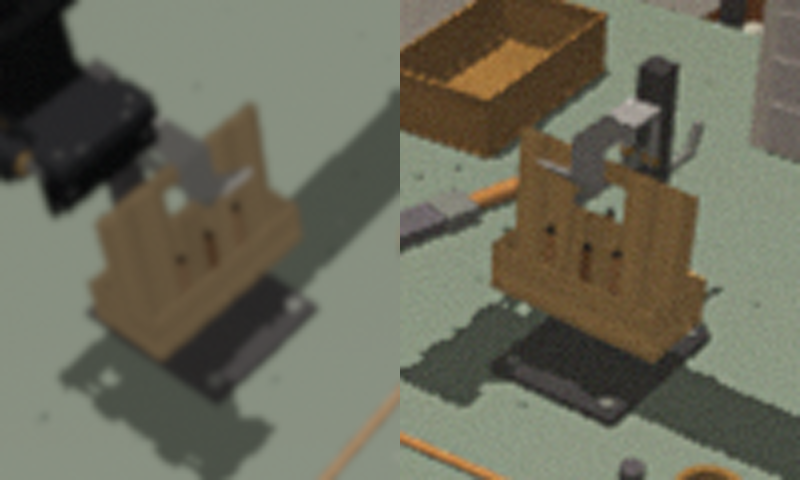

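The caddy hangs on the peg by its eye, level and square, with the keeper shut in front of the panel (side crop (600,160)) and the gripper clear. I'll let it settle, check that it is still, and hand in.

```bash
python3 -m crank '[{"x":0,"y":0,"z":0,"turn":0},{"x":0,"y":0,"z":0,"turn":0},{"x":0,"y":0,"z":0,"turn":0},{"x":0,"y":0,"z":0,"turn":0},{"x":0,"y":0,"z":0,"turn":0},{"x":0,"y":0,"z":0,"turn":0},{"x":0,"y":0,"z":0,"turn":0},{"x":0,"y":0,"z":0,"turn":0},{"x":0,"y":0,"z":0,"turn":0},{"x":0,"y":0,"z":0,"turn":0},{"x":0,"y":0,"z":0,"turn":0},{"x":0,"y":0,"z":0,"turn":0}]'
python3 - <<'E'
from h import *
g=lambda n:cv2.GaussianBlur(imaging.read_camera(n)[90:170,315:395].astype('f4').mean(2),(0,0),1.5)
p=cv2.GaussianBlur(cv2.imread('pics/d3.png')[90:170,315:395].astype('f4').mean(2),(0,0),1.5)
a=g('side')
for _ in range(3): b=g('side');print(abs(a-b).max(),abs(p-b).max(),cv2.phaseCorrelate(p,b)[0])
print(env.sign_off())
E
```

```text
time_s: 13.62
tool_pos: [0.6843, -0.1199, 0.39]
tool_rot: [180.0, 0.0, -3.8]
force: [-0.5, -0.3, -0.5]
grip_width: 0.036
grasp_force: 0.0
2.042698 8.543404 (-0.012855588311268207, 0.009209340399962684)
2.0281982 8.62709 (-0.023119111039626716, 0.007557735835781898)
1.9653549 8.9370575 (-0.0228898418355854, -0.0059397565952465925)
the job is handed in; nothing more can be done
None
```

The plywood panel caddy hangs still and square on the peg with the keeper shut behind its panel, the bar caddy was never approached, and the job was handed in at about 14 s; no verdict came back.

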